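Press a sole sample with its swing clip

ROBOT

A 6-joint arm with a two-finger parallel gripper is mounted at the origin on the work surface. World frame = base frame: x ahead of the robot, y to its left, z up, the work surface at z = 0. Lengths are in mm, angles in rad, forces in N, time in s.
With the tool pointing down it reaches from about 350 to 975 mm from the base axis. Payload 7.1 kg.
Tool frame: the origin (TCP) lies at the very end of the fingers, on their centre line; the grasp point (between the pads) lies 19 mm behind it; x points along the fingers, y is the direction in which the jaws open and shut, and the axes are right-handed (so a half turn about x gives the same grasp; the last joint's range is limited). The gripper opens to 88 mm and grips with 3 to 60 N. Pads are 20 mm wide; open, the fingers measure 115 mm over their backs; the gripper's body (75 mm by 178 mm) begins 61 mm behind the grasp point.
Start: joints at [-1.256, 0.423, 1.63, -0, 1.089, -0.019], TCP at [204.789, -590.48, 222.675] pointing down, gripper open.
Joint ranges: [-3, 3], [-0.9, 2.11], [0.09, 2.58], [-1.31, 4.45], [0.11, 2.69], [-2.54, 2.54]. Speed limits (rad/s): [2.39, 2.39, 3.01, 3.14, 3.14, 3.14].

INTERFACE

Orientations are given as a rotation vector (axis times angle).
In Python, from workcell import ctrl gives the robot as it stands. The module is installed in compiled form; this text tells all that it offers.
- The arm moves only by the tool carry_out, never from a script. Its argument "commands" is a list of rows, each a list of 6 numbers: the shift along the tool's x, y, z in m, then the turn, a rotation vector about the tool's x, y, z in degrees. In form: [[tx, ty, tz, rx, ry, rz], ...]. A call has 1 to 8 rows; each row shifts and turns the pose as measured when the row begins, along the tool's axes as they then stand; what a row does not reach is not made up. A row lasts 1/8 s, in which the tool goes at most 62.5 mm and 10.7 degrees, less where a joint would pass 70% of its speed; a pose out of reach is approached as far as the arm can. A call with a gripper value outside its range is refused whole. "grip" is the closure, from 0 (fully open) to 1 (shut), set as the call begins (left out, the last holds). The fingers move at their own pace and stop on an object; the grip force is fixed at half the most. Time passes only in rows, so rows that do not move let the fingers close. It gives the time, the measured TCP pose, the force and the opening at its end, in the units of the state.
- ctrl.get_obs(): the state, without advancing time (a new reading comes with each control period).
- ctrl.get_image(name): name is "scene" or "top" or "wrist"; returns a dict with "pixels" (384x512x3 uint8, blue, green, red), "intrinsics" (3x3 intrinsics, pixels), "rvec" (rotation vector, rad) and "tvec" (3), from world to camera coordinates, as OpenCV has them. Camera axes: x right, y down, z forward; pixel columns grow to the right and rows downward; lengths in mm; the calibration is good to about 2 mm. A picture is of the moment at which its call begins. There is no depth.
- ctrl.close_job(): hands the job in, once; it reports no verdict.
The state is a dict: "t": time; "qpos": joint angles; "qvel": joint speeds; "joint_torque": joint torques, N m; "ee_pos": TCP position; "orientation": TCP orientation; "ft_force": force on the tool from outside, world axes, zero at the start; "moment": the same for the moment, N m; "width": finger opening in mm.
Only numpy, scipy, OpenCV 4.12 (cv2) and the standard library are available. Lean on these libraries where they do the work, as an engineer would, in place of code of your own. Each camera call takes 0.05 s, during which the arm holds its last target. There are 200 camera calls.

TASK

Two clip boards lie on the shoe-finishing bench; one has a freshly bonded black sole sample plate in its seat, the other is empty. By its knob, swing the loaded board's spring clip round its pivot screw onto the edge of the sample plate, let it press there for three seconds, then swing it back the way it came until it is right clear of the plate, and let go. Leave the plate in its seat and the empty board's clip as it is.

Things in the scene. Friction and masses are not known exactly. Their poses are not given: they have to be found in the camera images.
- clip_knob (a point): Round black upright knob, 14 mm diameter, 40 mm tall, on the free end of the loaded board's flat steel spring clip; point on its axis, 17 mm below its top, 50 mm above the bench: grip here or up to 8 mm higher, any direction (it may turn in the fingers). Strip 16 mm wide, top 27 mm above the bench. x points away from the pivot, 70 mm off. Pressing foot (radius 8 mm) under the knob. Clip stays where left (1 N).
- clip_pivot (a point): Pivot screw head of that clip, fixed to its aluminium board (120 x 150 x 10 mm); point on the vertical pivot axis, 30 mm above the bench; axes of the board, y from plate to pivot, z up. The clip swings level. Pointing along -y its foot is 20 mm inside the plate's edge; it starts 69 to 100 degrees clockwise (from above) of that, over the board's -x side. Stops: 109 degrees, and 23 the other way.
- plate_mid (a point): Sole sample plate, 90 x 60 x 6 mm, black rubber on tan backing, 60 g, loose in a seat with 3 mm lips (2.5 mm play). Point at its centre, 13 mm above the bench; x along its 90 mm sides, y towards the pivot, 80 mm away (50 mm from the near edge). Swung level, the clip's foot rides up 1.5 mm onto it by itself, the strip springing up, and presses about 2 N.
- spare_clip_knob (a point): The like knob, at the same point of it, of the same kind of clip on the other, empty board. Not to be moved.
There are look-alikes about, which are no part of the job. What is shaped like the part that bears clip_knob but brown or orange is not meant.

How it is judged (in metres and radians):
On the way:
1. the clip's knob and foot are over the sample plate and the foot presses on it, for two seconds on end (x of clip_knob in the frame of plate_mid between -0.043 and 0.043 m and y of clip_knob in the frame of plate_mid between -0.028 and 0.028 m and z of clip_knob in the frame of plate_mid below 0.044 m), for 2 s.
At the end, for the whole second after the job is handed in: The clip has been swung clear again: the knob's axis is at least 10 mm outside the plate's edge, on the pivot's side or on the plate's -x side; the plate lies in its seat within 12 mm of where it was, and the empty board's knob is within 20 mm of where it was ((y of clip_knob in the frame of plate_mid above 0.04 m or x of clip_knob in the frame of plate_mid below -0.055 m) and distance of plate_mid from where it was at the start of the episode below 0.012 m and distance of spare_clip_knob from where it was at the start of the episode below 0.02 m); the robot touches nothing.
It fails at once if the sample plate is pushed out of its seat (moved more than 20 mm) (distance of plate_mid from where it was at the start of the episode above 0.02 m).
It fails at once if the empty board's clip is swung (its knob moved more than 20 mm) (distance of spare_clip_knob from where it was at the start of the episode above 0.02 m).
It also fails if it takes over 45 s, if anything falls off the work surface, if the arm or the gripper's body presses on something with over 40 N, if the wrist force passes 120 N, or if a joint passes its speed limit or range.

## Working session

There is one attempt and no reset: what is moved stays moved. The work goes in short steps, Python scripts to look and compute and a tool call to move; the robot and the scene stay as the last step left them, time stands still between calls to the robot, and variables do not carry over. Pictures are saved under pics/ and viewed, about 8 in all and at most 12, crops included, and the job is handed in when it is done.

Besides the shell and the picture viewer there is one more tool, called after ">>>" as name(argument=value, ...) on one line, values as JSON. carry_out: Moves the arm, as the interface text tells. Its arguments: {"type":"object","properties":{"commands":{"type":"array"},"grip":{"type":"number"}},"required":["commands"]}

```bash
mkdir -p pics; cat > h.py <<'E'
import numpy as np,cv2
from workcell import ctrl
def ray(im,u,v,z):
    R=cv2.Rodrigues(np.array(im['rvec'],float))[0];t=np.array(im['tvec'],float).ravel()
    d=R.T@np.linalg.inv(np.array(im['intrinsics']))@np.array([u,v,1.]);c=-R.T@t
    return c+d*(z-c[2])/d[2]
def proj(im,p):
    return cv2.projectPoints(np.array(p,float).reshape(-1,1,3),np.array(im['rvec'],float),np.array(im['tvec'],float),np.array(im['intrinsics'],float),None)[0].reshape(-1,2)
E
python3 - <<'E'
from h import *
import pickle
d={n:ctrl.get_image(n) for n in('scene','top')}
pickle.dump(d,open('d0.pkl','wb'))
for n in d: cv2.imwrite(f'pics/{n}0.png',cv2.resize(d[n]['pixels'],(800,600),interpolation=cv2.INTER_CUBIC))
print(ctrl.get_obs())
E
```

```text
{'t': 0.1, 'qpos': array([-1.25604208e+00,  4.23748628e-01,  1.63059482e+00, -1.33580531e-05,
        1.08860522e+00, -1.89841694e-02]), 'qvel': array([ 8.90288664e-05, -1.93621871e-03, -2.99991231e-03, -2.92745570e-04,
       -7.13494014e-04, -1.26325007e-03]), 'joint_torque': array([ 6.26580550e-04, -5.45612955e+01, -2.74327433e+01,  6.45602262e-02,
        1.87789119e-02, -2.70025419e-05]), 'ee_pos': array([ 204.6126709 , -590.03349975,  221.9966645 ]), 'orientation': array([ 2.04087138,  0.34518481, -2.04130916]), 'ft_force': array([ 0.31317584, -0.0395661 ,  0.12762465]), 'moment': array([0.04183823, 0.02795666, 0.03762662]), 'width': 87.67569050582345}
```

View pics/top0.png

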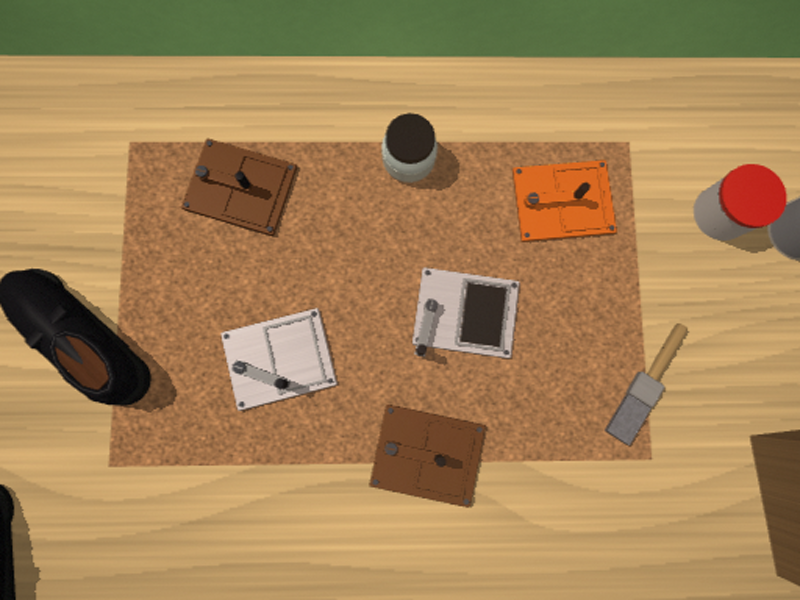

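View pics/scene0.png

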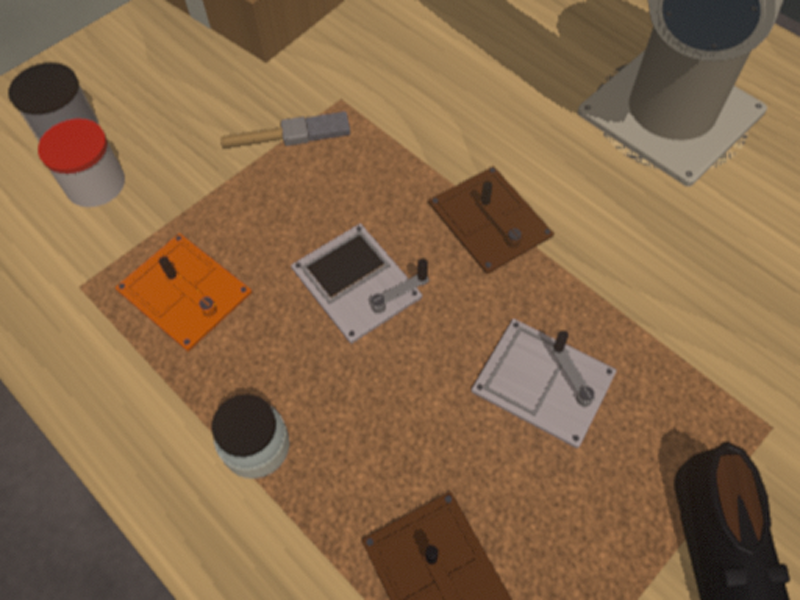

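The top picture shows these boards:
- Loaded silver board, plate at (483,315), pivot (431,305), knob (421,350).
- Empty silver board, pivot (238,368), knob (282,384).
- Brown boards at (240,187) and (428,455), and an orange one at (565,200). These are look-alikes.

The silver board with the black plate fits the description. I'll confirm it in a crop and measure it there.

```bash
python3 - <<'E'
from h import *
import pickle
d=pickle.load(open('d0.pkl','rb'))
s=512/800
a=d['top']['pixels'][160:240,250:350]; b=d['scene']['pixels'][135:225,180:280]
cv2.imwrite('pics/c1.png',np.hstack([cv2.resize(a,(400,320),interpolation=cv2.INTER_CUBIC),cv2.resize(b[:80],(400,320),interpolation=cv2.INTER_CUBIC)]))
t=d['top']
for n,u,v,z in [('plate',483,315,16),('pivot',431,304,30),('knobtop',421,350,67),('p_near',461,312,16),('spare',281,383,67),('base brown',440,460,67)]:
    print(n,ray(t,u*s,v*s,z).round(1))
sc=d['scene']
for n,u,v,z in [('plate',346,265,16),('pivot',377,301,30),('knobtop',422,262,67),('spare',561,336,67)]:
    print('sc',n,ray(sc,u*s,v*s,z).round(1))
E
```

```text
plate [ 565.9 -154.    16. ]
pivot [581.1 -74.6  30. ]
knobtop [510.2 -56.9  67. ]
p_near [ 570.7 -120.8   16. ]
spare [466.  138.6  67. ]
base brown [359.2 -80.8  67. ]
sc plate [ 568.6 -146.7   16. ]
sc pivot [583.3 -68.4  30. ]
sc knobtop [514.2 -52.4  67. ]
sc spare [470.9 146.4  67. ]
```

View pics/c1.png

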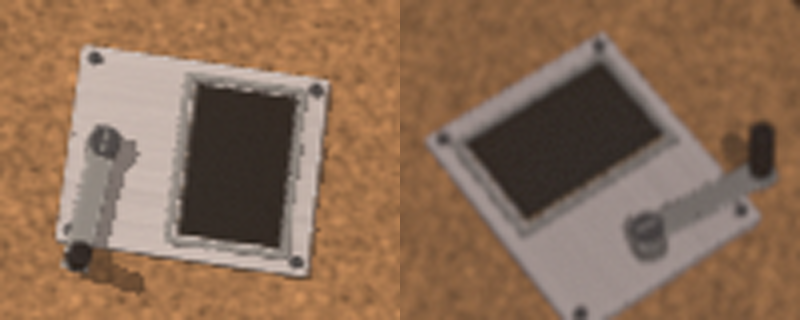

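The crop confirms the silver board with the black plate. The pivot is 80 mm from the plate and the knob 71 mm from the pivot, both as specified. Next I work out the tool axes and go above it.

```bash
cat >> h.py <<'E'
def delta(target):
    o=ctrl.get_obs();R=cv2.Rodrigues(np.array(o['orientation'],float))[0]
    return (R.T@(np.array(target,float)-o['ee_pos'])/1000).round(4)
E
python3 - <<'E'
from h import *
o=ctrl.get_obs();print(cv2.Rodrigues(o['orientation'])[0].round(3));print(delta([512,-55,180]))
E
```

```text
[[-0.     0.328 -0.945]
 [ 0.001 -0.945 -0.328]
 [-1.    -0.001 -0.   ]]
[ 0.0426 -0.4048 -0.4657]
```

>>> carry_out(commands=[[0,-0.04,-0.046,0,0,0],[0,-0.04,-0.046,0,0,0],[0,-0.04,-0.046,0,0,0],[0,-0.04,-0.046,0,0,0],[0,-0.04,-0.046,0,0,0],[0,-0.04,-0.046,0,0,0],[0,-0.04,-0.046,0,0,0],[0,-0.04,-0.046,0,0,0]], grip=0)

```text
t: 1.1
ee_pos: [451.9, -159.3, 220.6]
orientation: [2.046, 0.338, -2.046]
ft_force: [0.9, -0.6, 0.5]
width: 88.2
```

```bash
python3 - <<'E'
from h import *
print(ctrl.get_obs()['ee_pos'],delta([512,-55,180]))
E
```

```text
[ 451.87362171 -159.31457756  220.59506994] [ 0.0407 -0.0796 -0.0903]
```

>>> carry_out(commands=[[0.012,-0.026,-0.03,0,0,0],[0.012,-0.026,-0.03,0,0,0],[0.012,-0.02,-0.023,0,0,0],[0.004,-0.008,-0.007,0,0,0],[0,0,0,0,0,0]])

```text
t: 1.72
ee_pos: [513.6, -47.5, 179.3]
orientation: [2.041, 0.344, -2.043]
ft_force: [0.2, -0.2, -0.2]
width: 87.9
```

```bash
python3 - <<'E'
from h import *
import pickle
print(ctrl.get_obs()['ee_pos'],delta([512,-55,180]))
w=ctrl.get_image('wrist');pickle.dump(w,open('w1.pkl','wb'))
cv2.imwrite('pics/w1.png',cv2.resize(w['pixels'],(800,600),interpolation=cv2.INTER_CUBIC))
for p in ([512,-54,67],[582,-71.5,30],[567,-150,16]): print(proj(w,p)*800/512)
E
```

```text
[513.64850081 -47.51441534 179.25386057] [-0.0008  0.0065  0.004 ]
[[404.64017691 311.11243804]]
[[462.49467714 209.86613065]]
[[552.6243166  264.41697135]]
```

View pics/w1.png

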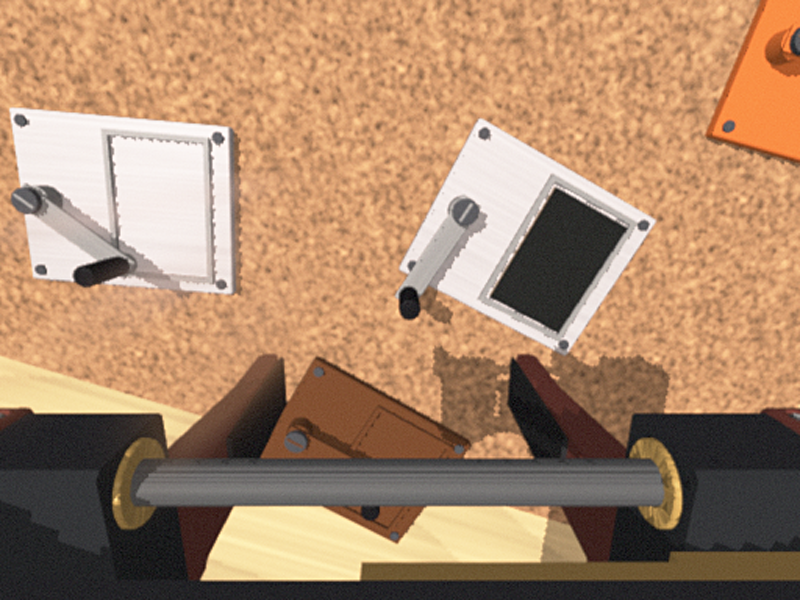

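The wrist view shows the knob top near (409,307), the pivot at (464,210) and the plate centre near (558,261). All are close to their predicted positions. I refine from these.

```bash
python3 - <<'E'
from h import *
import pickle
w=pickle.load(open('w1.pkl','rb'));s=512/800
K,P,C=[ray(w,u*s,v*s,z) for u,v,z in((409,307,67),(464,210,30),(557.5,261,16))]
print(K,P,C,np.hypot(*(K-P)[:2]),np.hypot(*(C-P)[:2]))
k=K[:2]-P[:2];c=C[:2]-P[:2]
a=np.degrees(np.arctan2(k[1],k[0]));b=np.degrees(np.arctan2(c[1],c[0]));print(a%360,b%360)
print(delta([K[0],K[1],100]),delta([K[0],K[1],36]))
E
```

```text
[515.45239626 -55.70742187  67.        ] [582.24930734 -72.49317498  30.        ] [ 570.45782605 -152.30569811   16.        ] 68.87371659263351 80.67885645918143
165.89392556574418 261.5959299323376
[0.0794 0.0081 0.0007] [0.1434 0.0082 0.0007]
```

>>> carry_out(commands=[[0.03,0.008,0.001,0,0,0],[0.04,0,0,0,0,0],[0.035,0,0,0,0,0],[0.025,0,0,0,0,0],[0.008,0,0,0,0,0],[0,0,0,0,0,0]])

```text
t: 2.52
ee_pos: [516.2, -63.2, 42.2]
orientation: [2.052, 0.332, -2.039]
ft_force: [-0.1, 0.4, 0.4]
width: 87.7
```

```bash
python3 - <<'E'
from h import *
import pickle
print(ctrl.get_obs()['ee_pos'],delta([514.8,-55.6,36]))
w=ctrl.get_image('wrist')
cv2.imwrite('pics/w2.png',cv2.resize(w['pixels'],(800,600),interpolation=cv2.INTER_CUBIC))
E
```

```text
[516.23431864 -63.2257765   42.24642441] [ 0.0062 -0.0077 -0.001 ]
```

View pics/w2.png

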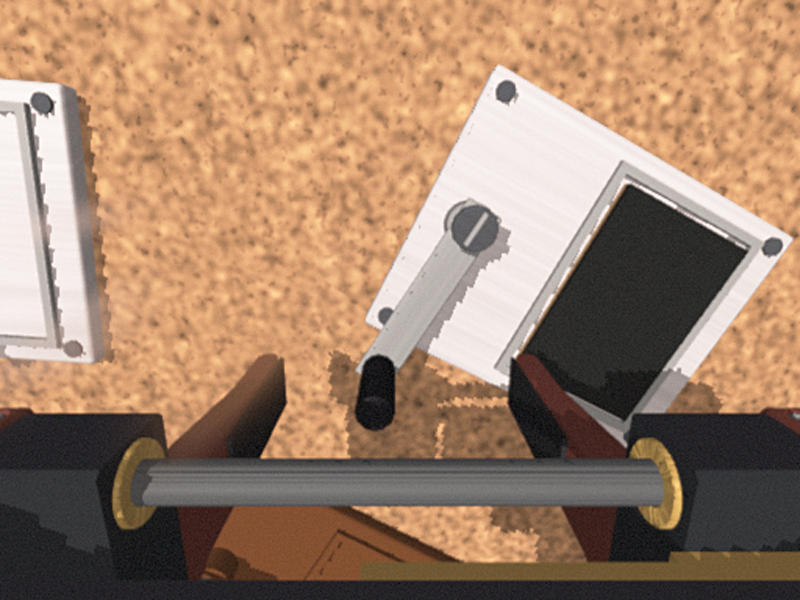

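The knob top is now at (375,407), left of the jaw centre, so the correction below is needed.

>>> carry_out(commands=[[0.005,-0.007,-0.001,0,0,0],[0,0,0,0,0,0]])

```text
t: 2.82
ee_pos: [516.4, -56.2, 39.2]
orientation: [2.056, 0.331, -2.035]
ft_force: [-0.2, -0.0, 0.1]
width: 88.0
```

```bash
python3 - <<'E'
from h import *
w=ctrl.get_image('wrist')
cv2.imwrite('pics/w3.png',cv2.resize(w['pixels'],(800,600),interpolation=cv2.INTER_CUBIC))
o=ctrl.get_obs()['ee_pos'];print(o,delta([514.8,-55.6,36]),proj(w,[o[0],o[1],67])*800/512,proj(w,[514.8,-55.6,67])*800/512)
E
```

```text
[516.77120033 -56.34264017  39.39666582] [ 0.0034 -0.0013  0.0017] [[396.21796942 416.86640282]] [[392.2154258  421.29919384]]
```

View pics/w3.png

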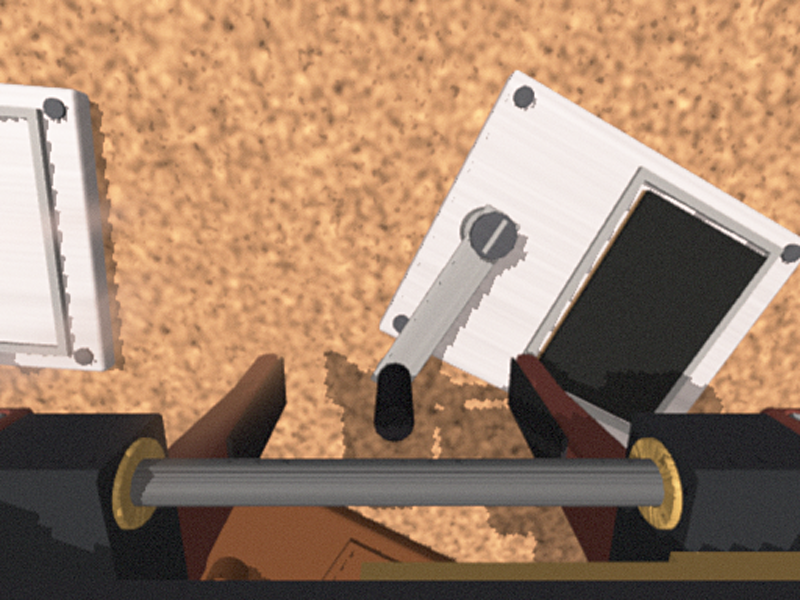

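The knob top at (395,420) is centred between the jaws. I go down 4 mm and close.

>>> carry_out(commands=[[0.004,-0.001,0.001,0,0,0],[0,0,0,0,0,0]])

```text
t: 3.12
ee_pos: [515.9, -55.5, 35.7]
orientation: [2.057, 0.331, -2.033]
ft_force: [-0.3, -0.0, -0.5]
width: 87.8
```

>>> carry_out(commands=[[0,0,0,0,0,0],[0,0,0,0,0,0],[0,0,0,0,0,0],[0,0,0,0,0,0],[0,0,0,0,0,0],[0,0,0,0,0,0]], grip=1)

```text
t: 3.88
ee_pos: [516.0, -55.6, 35.7]
orientation: [2.057, 0.331, -2.033]
ft_force: [-0.2, 0.2, 0.4]
width: 31.0
```

```bash
cat >> h.py <<'E'
P=np.array([582.2,-72.]);
def arc(a,r=70,z=36):
    a=np.radians(a);return [P[0]+r*np.cos(a),P[1]+r*np.sin(a),z]
E
python3 - <<'E'
from h import *
o=ctrl.get_obs();e=o['ee_pos'];d=e[:2]-P
print(e,o['ft_force'],o['width'],np.hypot(*d),np.degrees(np.arctan2(d[1],d[0])))
R=cv2.Rodrigues(o['orientation'])[0];print(R.round(3))
r=np.hypot(*d);a0=np.degrees(np.arctan2(d[1],d[0]));p=e
for a in np.arange(a0+6,a0+97,6):
    q=np.array(arc(a,r,e[2]));print(round(a),(R.T@(q-p)/1000).round(4));p=q
E
```

```text
[515.98111991 -55.56573996  35.68431064] [-0.16829083  0.20160026  0.42198832] 30.984137898482047 68.22774350091414 166.06189520087923
[[ 0.012  0.318 -0.948]
 [-0.002 -0.948 -0.318]
 [-1.     0.005 -0.011]]
172 [-0.      0.0062  0.0035]
178 [0.     0.0065 0.0028]
184 [0.     0.0068 0.0021]
190 [0.     0.007  0.0014]
196 [0.     0.0071 0.0007]
202 [ 0.      0.0071 -0.0001]
208 [ 0.      0.0071 -0.0008]
214 [ 0.0001  0.007  -0.0015]
220 [ 0.0001  0.0068 -0.0023]
226 [ 0.0001  0.0065 -0.003 ]
232 [ 0.0001  0.0062 -0.0036]
238 [ 0.0001  0.0057 -0.0042]
244 [ 0.0001  0.0053 -0.0048]
250 [ 0.0001  0.0047 -0.0053]
256 [ 0.0001  0.0041 -0.0058]
262 [ 0.0001  0.0035 -0.0062]
```

Still closing at 31 mm, so I wait for it to finish.

>>> carry_out(commands=[[0,0,0,0,0,0],[0,0,0,0,0,0],[0,0,0,0,0,0],[0,0,0,0,0,0]])

```text
t: 4.38
ee_pos: [515.9, -55.5, 35.6]
orientation: [2.057, 0.331, -2.033]
ft_force: [0.5, 0.1, -0.1]
width: 13.5
```

>>> carry_out(commands=[[0,0.006,0.0035,0,0,0],[0,0.0065,0.003,0,0,0],[0,0.007,0.002,0,0,0],[0,0.007,0.0015,0,0,0]])

```text
t: 4.88
ee_pos: [512.6, -83.9, 35.4]
orientation: [2.053, 0.335, -2.037]
ft_force: [1.2, 4.2, 0.4]
width: 13.2
```

```bash
cat > nxt.py <<'E'
from h import *
import sys
o=ctrl.get_obs();e=o['ee_pos'];d=e[:2]-P
r=np.hypot(*d);a0=np.degrees(np.arctan2(d[1],d[0]))%360
print(e.round(1),o['ft_force'].round(1),round(o['width'],1),'r',r.round(1),'a',a0.round(1))
R=cv2.Rodrigues(o['orientation'])[0];p=e
st=float(sys.argv[1])
for i in range(1,9):
    q=np.array(arc(a0+st*i,r+(68.7-r)*min(1,i/3),e[2]+(36-e[2])*min(1,i/3)));print(round(a0+st*i),(R.T@(q-p)/1000).round(4));p=q
E
python3 nxt.py 7
```

```text
[512.6 -83.9  35.4] [1.2 4.2 0.4] 13.2 r 70.6 a 189.7
197 [-0.0002  0.0086  0.0002]
204 [-0.0002  0.0085 -0.0009]
211 [-0.0002  0.0082 -0.0019]
218 [ 0.      0.0081 -0.0023]
225 [ 0.      0.0077 -0.0032]
232 [ 0.      0.0073 -0.0041]
239 [ 0.0001  0.0067 -0.005 ]
246 [ 0.0001  0.0061 -0.0058]
```

>>> carry_out(commands=[[0,0.0085,0.0005,0,0,0],[0,0.0085,-0.0005,0,0,0],[0,0.008,-0.0015,0,0,0],[0,0.008,-0.0025,0,0,0]])

```text
t: 5.38
ee_pos: [526.4, -115.7, 35.4]
orientation: [2.052, 0.336, -2.04]
ft_force: [2.3, 9.0, 0.7]
width: 13.3
```

```bash
sed -i 's/68.7-r/70-r/' nxt.py; python3 nxt.py 7
```

```text
[ 526.4 -115.7   35.4] [2.3 9.  0.7] 13.3 r 70.9 a 218.0
225 [-0.0002  0.0078 -0.0036]
232 [-0.0002  0.0073 -0.0045]
239 [-0.0002  0.0067 -0.0054]
246 [ 0.      0.0062 -0.0059]
253 [ 0.      0.0054 -0.0066]
260 [ 0.      0.0045 -0.0072]
267 [ 0.      0.0036 -0.0077]
274 [ 0.      0.0027 -0.0081]
```

>>> carry_out(commands=[[0,0.007,-0.0045,0,0,0],[0,0.0065,-0.005,0,0,0],[0,0.006,-0.0055,0,0,0]])

```text
t: 5.75
ee_pos: [532.3, -121.6, 35.4]
orientation: [2.033, 0.354, -2.083]
ft_force: [-18.0, 18.3, 35.2]
width: 13.2
```

```bash
python3 nxt.py 6
```

```text
[ 532.3 -121.6   35.4] [-18.   18.3  35.2] 13.2 r 70.3 a 224.8
231 [-0.0004  0.0063 -0.0037]
237 [-0.0004  0.0059 -0.0043]
243 [-0.0004  0.0054 -0.0049]
249 [-0.0002  0.0049 -0.0054]
255 [-0.0002  0.0044 -0.0059]
261 [-0.0002  0.0037 -0.0063]
267 [-0.0002  0.003  -0.0067]
273 [-0.0002  0.0023 -0.0069]
```

The forces jumped to 35 N upward, so something is jammed. I look before going on.

```bash
python3 - <<'E'
from h import *
w=ctrl.get_image('wrist');s=ctrl.get_image('scene');q=ctrl.get_obs();print(q['qpos'],cv2.Rodrigues(q['orientation'])[0].round(3))
c=proj(s,[550,-110,30])[0].astype(int);print(c)
b=s['pixels'][c[1]-60:c[1]+60,c[0]-80:c[0]+80]
cv2.imwrite('pics/w4.png',np.vstack([cv2.resize(w['pixels'][60:288],(640,285)),cv2.resize(b,(400,300),interpolation=cv2.INTER_CUBIC).copy() if 0 else cv2.copyMakeBorder(cv2.resize(b,(413,310),interpolation=cv2.INTER_CUBIC),0,0,0,227,cv2.BORDER_CONSTANT)]))
E
```

```text
[-0.25286935  0.60393882  1.87771744  0.0157937   0.68803072  0.98566647] [[-0.025  0.314 -0.949]
 [ 0.017 -0.949 -0.315]
 [-1.    -0.024  0.018]]
[238 171]
```

View pics/w4.png

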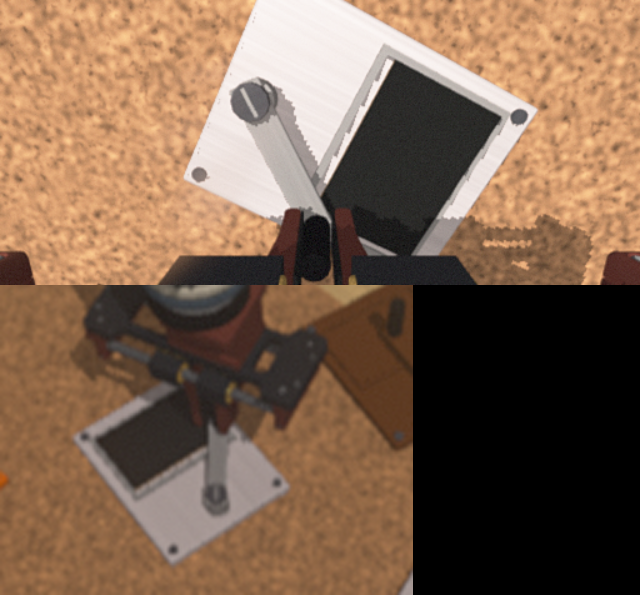

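The foot is at the plate's corner, and the firm grip stops the strip from riding up. I'll loosen to a loose cage of about 18 mm, so the knob is free vertically, and turn the jaws to the tangent.

>>> carry_out(commands=[[0,-0.002,0.002,0,0,0],[0,0,0,0,0,0]], grip=0.795)

```text
t: 6.1
ee_pos: [531.6, -122.2, 36.5]
orientation: [2.035, 0.351, -2.077]
ft_force: [-0.0, -0.2, 0.0]
width: 17.6
```

```bash
python3 nxt.py 6 | head -2;python3 -c "
from h import *
o=ctrl.get_obs();R=cv2.Rodrigues(o['orientation'])[0];print(R.round(3),(R.T@np.cross(R[:,0],[0,0,-1])*57.3).round(2))"
```

```text
[ 531.6 -122.2   36.5] [-0.  -0.2  0. ] 17.6 r 71.3 a 224.8
231 [-0.      0.0063 -0.004 ]
[[-0.023  0.314 -0.949]
 [ 0.015 -0.949 -0.314]
 [-1.    -0.022  0.017]] [0.   0.97 1.25]
```

>>> carry_out(commands=[[0,0,0,0,1,1.2],[0,0,0,-10,0,0],[0,0,0,-10,0,0],[0,0,0,-10,0,0],[0,0,0,-10,0,0],[0,0,0,0,0,0]])

```text
t: 6.85
ee_pos: [532.8, -124.9, 35.4]
orientation: [1.593, 0.899, -1.585]
ft_force: [-0.1, -0.7, -0.1]
width: 18.0
```

```bash
python3 nxt.py 6
```

```text
[ 532.8 -124.9   35.4] [-0.1 -0.7 -0.1] 18.0 r 72.4 a 226.9
233 [-0.0001  0.0076  0.0005]
239 [-0.0001  0.0075 -0.0003]
245 [-0.0001  0.0073 -0.0011]
251 [ 0.0001  0.0072 -0.0011]
257 [ 0.0001  0.0071 -0.0018]
263 [ 0.0001  0.0069 -0.0026]
269 [ 0.0001  0.0066 -0.0033]
275 [ 0.0001  0.0062 -0.0039]
```

>>> carry_out(commands=[[0,0.0075,0.0005,0,0,0],[0,0.0075,-0.0005,0,0,0],[0,0.0075,-0.001,0,0,0]])

```text
t: 7.22
ee_pos: [550.7, -135.9, 34.6]
orientation: [1.595, 0.898, -1.595]
ft_force: [-3.0, 0.9, 0.2]
width: 18.1
```

```bash
python3 nxt.py 6
```

```text
[ 550.7 -135.9   34.6] [-3.   0.9  0.2] 18.1 r 71.2 a 243.8
250 [-0.0004  0.0073 -0.0014]
256 [-0.0004  0.0071 -0.0022]
262 [-0.0004  0.0068 -0.0029]
268 [ 0.      0.0066 -0.0032]
274 [ 0.      0.0062 -0.0039]
280 [ 0.      0.0058 -0.0045]
286 [ 0.      0.0053 -0.0051]
292 [ 0.      0.0047 -0.0056]
```

>>> carry_out(commands=[[-0.001,0.0075,-0.0015,0,0,0],[-0.0005,0.007,-0.002,0,0,0],[0,0.007,-0.003,0,0,0],[0,0.002,0,0,0,0]])

```text
t: 7.72
ee_pos: [577.2, -143.0, 36.2]
orientation: [1.597, 0.897, -1.594]
ft_force: [-2.9, 5.1, 0.5]
width: 17.8
```

```bash
python3 - <<'E'
from h import *
import runpy
w=ctrl.get_image('wrist')
cv2.imwrite('pics/w5.png',cv2.resize(w['pixels'],(640,480)))
for z in(27,67):print(proj(w,[571,-152.3,z])*1.25)
E
python3 nxt.py 6|head -2
```

```text
[[314.68235212 317.09911751]]
[[314.64438387 361.6504503 ]]
[ 577.1 -143.    36.2] [-1.7  2.5  0.1] 18.2 r 71.2 a 265.9
272 [ 0.0001  0.0062 -0.004 ]
```

View pics/w5.png

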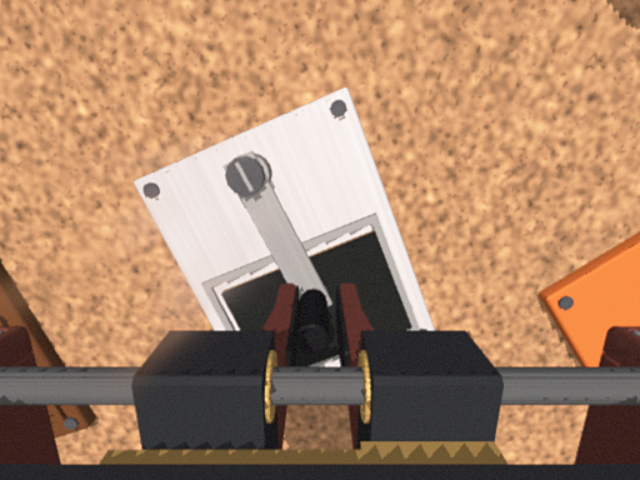

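The strip is square to the plate edge and the knob is well over the plate (knob top at (313,335)). I hold for over 3 s.

>>> carry_out(commands=[[0,0,0,0,0,0],[0,0,0,0,0,0],[0,0,0,0,0,0],[0,0,0,0,0,0],[0,0,0,0,0,0],[0,0,0,0,0,0],[0,0,0,0,0,0],[0,0,0,0,0,0]])

```text
t: 8.78
ee_pos: [577.1, -142.9, 36.3]
orientation: [1.597, 0.896, -1.594]
ft_force: [-1.1, 0.9, -1.5]
width: 18.0
```

>>> carry_out(commands=[[0,0,0,0,0,0],[0,0,0,0,0,0],[0,0,0,0,0,0],[0,0,0,0,0,0],[0,0,0,0,0,0],[0,0,0,0,0,0],[0,0,0,0,0,0],[0,0,0,0,0,0]])

```text
t: 9.78
ee_pos: [577.1, -142.9, 36.3]
orientation: [1.597, 0.896, -1.594]
ft_force: [-1.2, 1.7, -0.2]
width: 17.8
```

>>> carry_out(commands=[[0,0,0,0,0,0],[0,0,0,0,0,0],[0,0,0,0,0,0],[0,0,0,0,0,0],[0,0,0,0,0,0],[0,0,0,0,0,0],[0,0,0,0,0,0],[0,0,0,0,0,0]])

```text
t: 10.78
ee_pos: [577.1, -142.9, 36.3]
orientation: [1.597, 0.896, -1.594]
ft_force: [-1.7, 1.2, -0.1]
width: 18.0
```

>>> carry_out(commands=[[0,0,0,0,0,0],[0,0,0,0,0,0],[0,0,0,0,0,0],[0,0,0,0,0,0]])

```text
t: 11.28
ee_pos: [577.1, -142.9, 36.3]
orientation: [1.597, 0.896, -1.594]
ft_force: [-1.2, 0.6, -0.9]
width: 17.9
```

```bash
python3 nxt.py -7
```

```text
[ 577.1 -142.9   36.3] [-1.2  0.6 -0.9] 17.9 r 71.1 a 265.9
259 [ 0.0001 -0.0081  0.0031]
252 [ 0.0001 -0.0084  0.0021]
245 [ 0.     -0.0085  0.0011]
238 [-0.     -0.0085  0.0004]
231 [-0.     -0.0085 -0.0007]
224 [-0.     -0.0084 -0.0017]
217 [-0.     -0.0081 -0.0027]
210 [-0.     -0.0077 -0.0037]
```

>>> carry_out(commands=[[0,-0.008,0.003,0,0,0],[0,-0.0085,0.002,0,0,0],[0,-0.0085,0.001,0,0,0],[0,-0.0085,0.0005,0,0,0],[0,0,0,0,0,0]])

```text
t: 11.9
ee_pos: [544.7, -131.8, 37.2]
orientation: [1.599, 0.892, -1.59]
ft_force: [-0.7, -0.6, -0.7]
width: 17.7
```

```bash
python3 nxt.py -7
```

```text
[ 544.7 -131.8   37.2] [-0.7 -0.6 -0.7] 17.7 r 70.5 a 237.9
231 [ 0.0003 -0.0086 -0.0008]
224 [ 0.0003 -0.0084 -0.0019]
217 [ 0.0003 -0.0081 -0.0029]
210 [-0.0001 -0.0077 -0.0037]
203 [-0.0001 -0.0072 -0.0046]
196 [-0.0001 -0.0066 -0.0054]
189 [-0.0001 -0.0059 -0.0062]
182 [-0.0001 -0.0051 -0.0069]
```

>>> carry_out(commands=[[0.0005,-0.0085,-0.001,0,0,0],[0.0005,-0.0085,-0.002,0,0,0],[0,-0.008,-0.003,0,0,0],[0,0,0,10,0,0],[0,0,0,10,0,0],[0,0,0,10,0,0],[0,0,0,10,0,0],[0,0,0,0,0,0]])

```text
t: 12.9
ee_pos: [522.5, -108.8, 35.1]
orientation: [2.057, 0.317, -2.047]
ft_force: [0.0, -0.6, 0.2]
width: 17.9
```

```bash
python3 nxt.py -7
```

```text
[ 522.5 -108.8   35.1] [ 0.  -0.6  0.2] 17.9 r 70.1 a 211.6
205 [-0.0004 -0.0084  0.0015]
198 [-0.0003 -0.0085  0.0004]
191 [-0.0003 -0.0085 -0.0006]
184 [-0.     -0.0084 -0.0016]
177 [-0.     -0.0081 -0.0026]
170 [-0.     -0.0078 -0.0036]
163 [-0.     -0.0073 -0.0045]
156 [-0.     -0.0067 -0.0053]
```

>>> carry_out(commands=[[-0.001,-0.0085,0.0015,0,0,0],[0,-0.0085,0.0005,0,0,0],[0,-0.0085,-0.0005,0,0,0],[0,-0.0085,-0.0015,0,0,0],[0,-0.008,-0.0025,0,0,0],[0,0,0,0,0,0]])

```text
t: 13.65
ee_pos: [509.3, -63.9, 35.5]
orientation: [2.05, 0.327, -2.045]
ft_force: [0.0, 0.2, 0.1]
width: 17.9
```

```bash
python3 nxt.py -7|head -2
```

```text
[509.3 -63.9  35.5] [0.  0.2 0.1] 17.9 r 73.3 a 173.7
167 [-0.0002 -0.0073 -0.0052]
```

The clip is well clear at about 86° from pressing. I open and lift straight up.

>>> carry_out(commands=[[0,0,0,0,0,0],[0,0,0,0,0,0],[0,0,0,0,0,0],[0,0,0,0,0,0]], grip=0.3)

```text
t: 14.15
ee_pos: [509.7, -64.2, 35.6]
orientation: [2.051, 0.326, -2.045]
ft_force: [0.7, -0.1, -0.4]
width: 54.7
```

>>> carry_out(commands=[[-0.03,0,0,0,0,0],[-0.04,0,0,0,0,0],[-0.04,0,0,0,0,0],[-0.04,0,0,0,0,0],[-0.03,0,0,0,0,0],[0,0,0,0,0,0],[0,0,0,0,0,0]])

```text
t: 15.02
ee_pos: [508.0, -64.4, 219.8]
orientation: [2.049, 0.326, -2.049]
ft_force: [-0.2, 0.2, 0.1]
width: 61.1
```

```bash
python3 - <<'E'
from h import *
o=ctrl.get_obs();print(o['t'],o['ee_pos'],o['ft_force'],o['width'])
w=ctrl.get_image('wrist')
cv2.imwrite('pics/w6.png',cv2.resize(w['pixels'],(800,600),interpolation=cv2.INTER_CUBIC))
print(proj(w,[570.5,-152.3,16])*800/512,proj(w,[466,141,67])*800/512)
E
```

```text
15.025 [508.00678906 -64.40624693 219.8177257 ] [-0.22565674  0.21878462  0.11866205] 61.06932867909934
[[522.63913422 237.2211661 ]] [[ 98.45725289 257.1260697 ]]
```

View pics/w6.png

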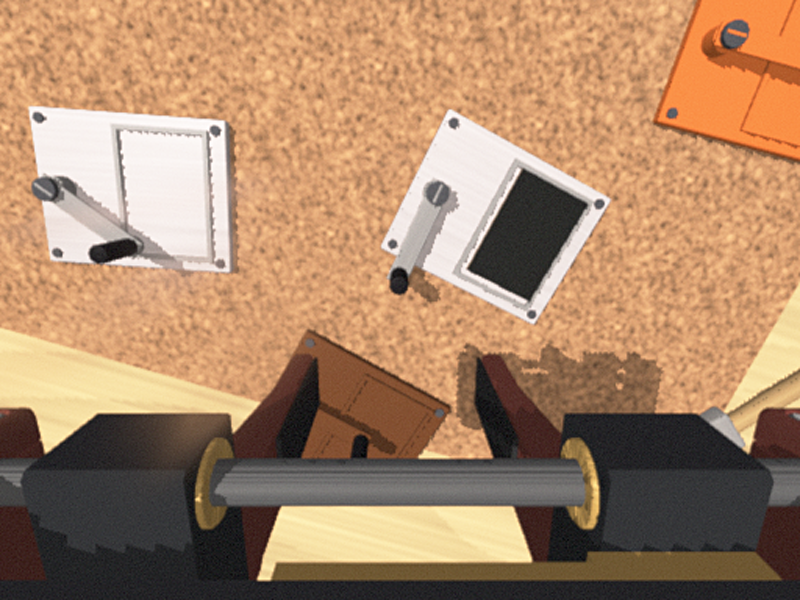

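The plate sits in its seat with its centre at (528,235), against a predicted (523,237). The clip is well clear, with its knob at (399,283). The empty board's knob is at (98,253), against a predicted (98,257), so it has not moved. I hand the job in.

```bash
python3 -c "
from h import *
print(ctrl.close_job())"
```

```text
the job is handed in; nothing more can be done
None
```

I swung the loaded board's clip onto the sample plate by its knob, left it pressing for about 3.5 s, swung it back about 90° clear, let go and lifted away. I handed the job in at about 15 s of the 45 s allowed; no verdict is reported.

- **Jam on the first pass:** with the knob gripped firmly, the foot caught at the plate's corner. Measured force reached about 35 N upward and 26 N sideways, and the tool tilted by about 2°. I loosened the jaws to a loose 18 mm hold around the knob and turned them in line with the swing. After that the foot rode up onto the plate with at most about 6 N.
- **Pressing:** I judged it from the wrist picture and the jaw position, about 10 mm inside the plate's near edge, not from a measured knob height.
- **Final picture:** the clip was well clear of the plate on its -x side, and the gripper touched nothing. The plate lay in its seat within about 2–3 mm of where it was, which is no more than its play or my measuring error. The empty board's knob was where it had been.
- **Position estimates:** the two fixed cameras disagreed by 5–8 mm, so I worked from the close wrist view. There the knob-to-pivot distance came out at 68.9 mm (70 given) and the plate-to-pivot distance at 80.7 mm (80 given).

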